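# Look inside the turned cup with the inspection wand

### The arm

A 6-joint arm with a two-finger parallel gripper is mounted at the origin on a cart in front of the work surface, level with it; the furniture and walls round the work are solid. World frame = base frame: x ahead of the robot, y to its left, z up, the work surface at z = 0. Lengths are in mm, angles in rad, forces in N, time in s.
With the tool pointing down it reaches from about 350 to 775 mm from the base axis. Payload 7.3 kg.
Tool frame: the origin (TCP) lies at the very end of the fingers, on their centre line; the grasp point (between the pads) lies bot.grip_point_offset behind it (bot.grip_point_offset is the distance from the TCP to the grasp point, in mm); z points along the fingers, y is the line along which they close (so a half turn about z gives the same grasp; the last joint's range is limited). The gripper opens to 92 mm and grips with 3 to 60 N. Pads are 19 mm wide; open, the fingers measure 130 mm over their backs; the gripper's body (75 mm by 190 mm) begins 47 mm behind the grasp point.
Start: joints at [1.082, 0.342, 1.524, -0, 1.275, -0.146], TCP at [176.453, 494.482, 196.541] pointing down, gripper open.
Joint ranges: [-2.53, 2.53], [-0.77, 2.02], [0.04, 2.7], [-1, 4.14], [0.28, 2.66], [-3.11, 3.11]. Speed limits (rad/s): [2.57, 2.57, 3.14, 3.14, 3.14, 3.14].

### API

Orientations are given as [roll, pitch, yaw] about the fixed x, y, z axes, in that order (R = Rz(yaw) Ry(pitch) Rx(roll)).
In Python, from plant import bot gives the robot as it stands. The module is installed in compiled form; this text tells all that it offers.
- The arm moves only by the tool carry_out, never from a script. Its argument "plan" is a list of rows, each an object of numbers: "tx", "ty", "tz": the shift along the world's x, y, z in mm; "rx", "ry", "rz": the turn, a rotation vector about the world's x, y, z in rad. A call has 1 to 12 rows; each row shifts and turns the commanded pose from where the row before left it; what a row does not reach is not made up. A row lasts 1/10 s, in which the tool goes at most 50 mm and 8.59 degrees, less where a joint would pass 70% of its speed; a pose out of reach is approached as far as the arm can. A call with a gripper value outside its range is refused whole. "gripper" is the closure, from 0 (fully open) to 1 (shut), set as the call begins (left out, the last holds). The fingers move at their own pace and stop on an object; the grip force is fixed at half the most. Time passes only in rows, so rows that do not move let the fingers close. It gives the time, the measured TCP pose, the force, the opening and the grip force at its end, in the units of the state.
- bot.get_obs(): the state, without advancing time (a new reading comes with each control period).
- bot.capture(name): name is "scene" or "top" or "wrist"; returns the picture (384x512x3 uint8, red, green, blue); there is no depth.
- bot.camera_model(name): a dict with "camera_matrix" (3x3 intrinsics, pixels), "R" (3x3) and "t" (3): a world point X has camera coordinates R X + t. Camera axes: x right, y down, z forward; pixel columns grow to the right and rows downward; lengths in mm; the calibration is good to about 2 mm. A picture is of the moment at which its call begins: read the wrist's pose just before it. camera_model takes no time and is no camera call; for the wrist camera it gives the pose at the moment of the call.
- bot.close_job(): hands the job in; it is judged then, once.
The state is a dict: "time": time; "joint_positions": joint angles; "dq": joint speeds; "tau": joint torques, N m; "tool_pos": TCP position; "tcp_rot": TCP orientation; "contact_force": force on the tool from outside, world axes, zero at the start; "moment": the same for the moment, N m; "grip_width": finger opening in mm; "finger_force": force on a finger pad.
Only numpy, scipy, OpenCV 4.12 (cv2) and the standard library are available. Lean on these libraries where they do the work, as an engineer would, in place of code of your own. Each camera call takes 0.05 s, during which the arm holds its last target. There are 200 camera calls.

### The job

Take the inspection wand out of its wooden stand and lower its thin shaft straight down through the guide hole of the bridge that is directly over the turned cup, without the wand touching the bridge or the cup, until its tip is about half-way down inside the cup. Finish while still holding the wand there in the gripper, steady, upright and centred in the hole; leave the cup, the wooden blank beside it, the tin and the wedge where they stand.

Things in the scene. Friction and masses are not known exactly. Their poses are not given: they have to be found in the camera images.
- wand: Inspection wand (loose, about 90 g): black square handle 22 x 22 mm, 56 mm tall; below it a round steel collar 32 mm across, 6 mm thick; below that a straight steel shaft 8 mm thick, 110 mm long. It starts upright, hanging in the stand by its collar. Origin on its axis at the collar's underside; z up the axis, away from the tip; x, y square to the handle's faces.
- wand_grip (a point): Centre of the wand's square handle, on its axis, 34 mm above the collar's underside and 144 mm above the tip; axes as the wand's. Held here the handle fits any grip over 22 mm wide.
- wand_tip (a point): The lower end of the wand's shaft, on its axis, 110 mm below the collar's underside.
- stand_top (a point): Centre of the top of the stand: a fixed upright wooden block 56 x 56 mm and 128 mm tall (foot 80 x 80 mm) with a 16 mm hole down its axis, open at the top, in which the wand's shaft hangs. The wand comes out straight up; the tip is free once 110 mm higher.
- bridge: Fixed bridge: plywood base 100 x 260 x 8 mm, a dark steel post at each end, and on them an aluminium plate 44 x 246 x 12 mm (underside 104, top 116 mm above the bench) with two guide holes, each in a dark ring 30 mm across standing 3 mm proud. Origin at the centre of the base's underside; y along the length, z up. One hole is over the cup, the other over a solid blank.
- guide_a (a point): Centre of the mouth of the guide hole at the bridge's +y end, at the top of its ring, 119 mm above the bench. The hole is vertical, 20 mm in diameter, 15 mm deep from here to the plate's underside.
- guide_b (a point): The same for the guide hole at the bridge's -y end, 110 mm from the other.
- cup: Turned wooden cup (loose, about 70 g), 66 mm across and 68 mm tall, standing on the bridge's base under one of the two guide holes. Origin at the centre of its underside, z up.
- cup_rim (a point): Centre of the cup's open mouth, level with its rim (76 mm above the bench). The inside is about 52 mm wide at the rim and about 53 mm deep, narrowing to the bottom. Lies within a few mm of the axis of the guide hole above it.
- spare_blank: Solid eight-sided wooden blank (loose), 66 x 65 x 53 mm, standing on the bridge's base under the other guide hole. Leave it alone. Origin at the centre of its underside.
- wax_tin: Round tin with a lid (loose), 67 mm across, 32 mm tall, standing on the bench between the stand and the bridge, a little farther from the robot. Leave it alone. Origin at the centre of its underside.
- wedge_b: Wooden wedge (loose), 89 x 46 x 26 mm, lying on the bench right of the bridge. Leave it alone. Origin at the centre of its underside.
Not all that is in view belongs to the job. There is more than one size of the wand; the one meant has the size given above.

How it is judged (in metres and radians):
On the way:
1. the wand is lifted out of the stand in the gripper (z of wand_tip in the frame of stand_top above 0.003 m and contact force between wand and the fingers above 1 N), for 0.1 s.
At the end, for the whole second after the job is handed in: Wand held through the guide hole over the cup: tip within 4 mm of the hole's axis and 12 to 42 mm below the cup's rim, upright within 4 degrees, still (under 10 mm/s), touching neither bridge nor cup. Cup within 5 mm, blank, tin and wedge within 10 mm of their starts (((horizontal distance between wand_tip and guide_a below 0.004 m and horizontal distance between guide_a and cup_rim below 0.02 m) or (horizontal distance between wand_tip and guide_b below 0.004 m and horizontal distance between guide_b and cup_rim below 0.02 m)) and z of wand_tip in the frame of cup_rim between -0.042 and -0.012 m and angle between wand's own z axis and vertical below 0.07 rad and linear speed of wand below 0.01 m/s and contact force between wand and the fingers above 1 N and contact force between wand and bridge below 0.2 N and contact force between wand and cup below 0.2 N and distance of cup from where it was at the start of the episode below 0.005 m and distance of each of spare_blank, wax_tin, wedge_b from where it was at the start of the episode below 0.01 m); the arm keeps its last pose, push and grip.
It fails at once if the wand touches the bridge (plate, ring or bore) (contact force between wand and bridge above 0.3 N).
It fails at once if the wand touches the cup (contact force between wand and cup above 0.3 N).
It fails at once if the cup, the blank, the tin or the wedge is knocked out of place (distance of cup from where it was at the start of the episode above 0.01 m or distance of any of spare_blank, wax_tin, wedge_b from where it was at the start of the episode above 0.015 m).
It also fails if it takes over 42 s, if anything falls off the work surface, if the arm or the gripper's body presses on something with over 40 N, if the wrist force passes 120 N, or if a joint passes its speed limit or range.

## Working session

There is one attempt and no reset: what is moved stays moved. The work goes in short steps, Python scripts to look and compute and a tool call to move; the robot and the scene stay as the last step left them, time stands still between calls to the robot, and variables do not carry over. Pictures are saved under pics/ and viewed, at most 10 in all, crops included, and the job is handed in when it is done.

Besides the shell and the picture viewer there is one more tool, called as name(argument=value, ...) on one line, values as JSON. carry_out: Moves the arm, as the interface text tells. Its arguments: {"type":"object","properties":{"plan":{"type":"array"},"gripper":{"type":"number"}},"required":["plan"]}

```bash
mkdir -p pics
python3 - <<'E'
from plant import bot
import cv2,numpy as np
for n in("scene","top"):
    im=bot.capture(n);cv2.imwrite(f"pics/{n}0.png",im[:,:,::-1]);m=bot.camera_model(n);print(n,np.round(m["camera_matrix"],1).tolist(),np.round(m["R"],3).tolist(),np.round(m["t"]).tolist())
print(bot.grip_point_offset,bot.get_obs())
E
```

```text
scene [[486.7, 0.0, 253.5], [0.0, 486.7, 200.2], [0.0, 0.0, 1.0]] [[0.833, -0.553, -0.016], [-0.286, -0.404, -0.869], [0.474, 0.728, -0.495]] [-367.0, 311.0, 993.0]
top [[465.0, 0.0, 263.1], [0.0, 465.0, 194.9], [0.0, 0.0, 1.0]] [[0.006, -1.0, 0.023], [-0.981, -0.01, -0.194], [0.194, -0.022, -0.981]] [108.0, 529.0, 1036.0]
18.8 {'time': 0.1, 'joint_positions': array([ 1.08201415e+00,  3.42683804e-01,  1.52492368e+00,  5.47663319e-06,
        1.27537726e+00, -1.45984237e-01]), 'dq': array([-9.85499489e-05, -1.89766234e-03, -9.90661735e-04,  5.25442902e-04,
        2.05016061e-03,  2.02778271e-04]), 'tau': array([ 2.09146318e-03, -4.32000017e+01, -2.44696158e+01,  7.19683059e-02,
        5.25639486e-02, -7.08763309e-06]), 'tool_pos': array([176.24521834, 494.10960975, 195.89775091]), 'tcp_rot': array([-3.14021613e+00, -2.07684314e-04,  2.79879297e+00]), 'contact_force': array([-0.47714443,  0.3263748 ,  0.07340356]), 'moment': array([-0.02799458,  0.0130711 , -0.01079565]), 'finger_force': 0.0, 'grip_width': 91.97637529657693}
```

View pics/scene0.png

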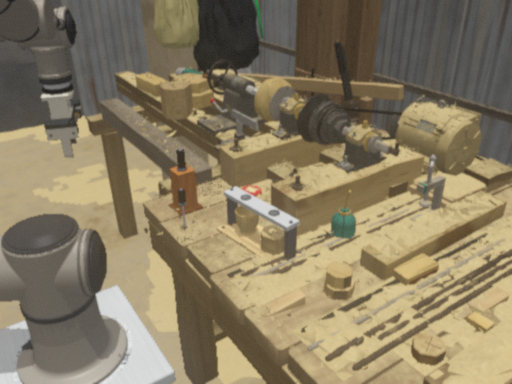

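View pics/top0.png

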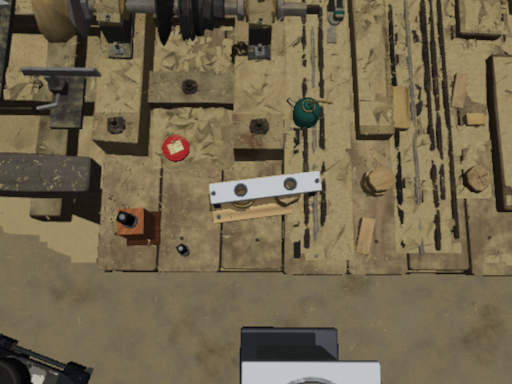

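The scene shows the bridge near (262,215), the stand with the wand at (182,190) and a second, smaller wand at (183,210). In the top view the stand wand is at (125,218) and the bridge holes are at (241,190) and (290,184). I'll enlarge both.

```bash
cat > h.py <<'E'
from plant import bot
import cv2,numpy as np
def ray(m,u,v,z):
    K,R,t=[np.array(m[k],float) for k in("camera_matrix","R","t")]
    d=R.T@np.linalg.inv(K)@[u,v,1];c=-R.T@t
    return c+d*(z-c[2])/d[2]
def proj(m,X):
    K,R,t=[np.array(m[k],float) for k in("camera_matrix","R","t")]
    p=K@(R@np.array(X,float)+t);return p[:2]/p[2]
E
python3 - <<'E'
from h import *
a=cv2.imread("pics/top0.png");b=cv2.imread("pics/scene0.png")
x=cv2.resize(a[150:265,95:335],None,fx=3.3,fy=3.3,interpolation=2)[:379]
y=cv2.resize(b[140:265,155:311],None,fx=4.6,fy=4.6,interpolation=2)
cv2.imwrite("pics/ta.png",x);cv2.imwrite("pics/sb.png",y)
m=bot.camera_model("top")
for n,u,v,z in[("wandtop",123,217,190),("stand",131,221,128),("small",182,249,80),("hA",241,190,119),("hB",290,184,119),("tin",176,148,32)]:print(n,ray(m,u,v,z).round())
E
```

```text
wandtop [453. 395. 190.]
stand [454. 395. 128.]
small [399. 292.  80.]
hA [525. 162. 119.]
hB [540.  55. 119.]
tin [646. 323.  32.]
```

View pics/ta.png

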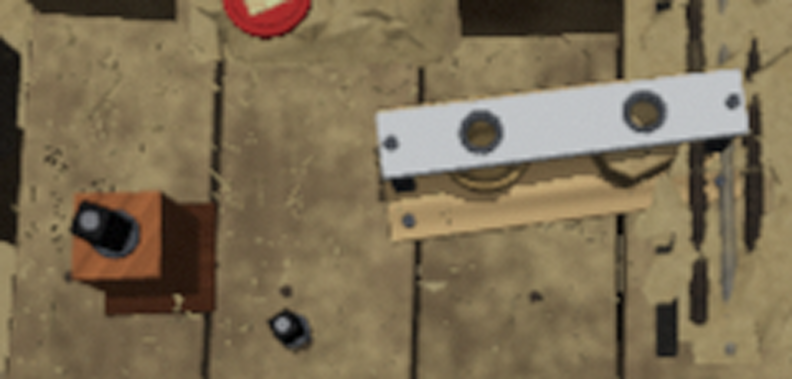

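View pics/sb.png

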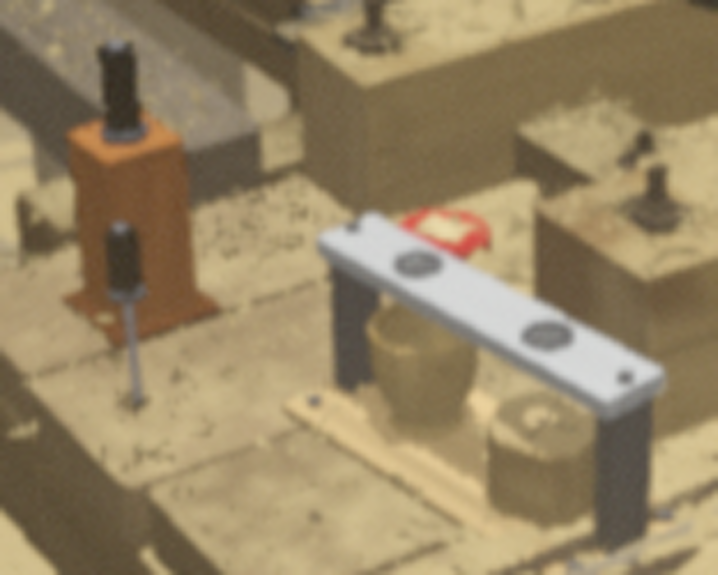

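Cup is under the left (+y) hole at about (525,162). The stand wand is at about (453,395), with its top near z=190. I'll raise the arm and go above the wand for a wrist look.

carry_out(plan=[{"tz":40},{"tz":40},{"tz":40},{"tx":35,"ty":-12},{"tx":40,"ty":-14},{"tx":40,"ty":-14},{"tx":40,"ty":-14},{"tx":40,"ty":-14},{"tx":40,"ty":-14},{"tx":40,"ty":-14},{},{}], gripper=0)

```text
invalid input at $.plan[0]: expected keys tx, ty, tz, rx, ry, rz
```

Run:
```python
from h import *
o=bot.get_obs();print(o["time"],o["tool_pos"],o["tcp_rot"])
m=bot.camera_model("wrist");im=bot.capture("wrist");np.save("m1.npy",m,allow_pickle=True)
cv2.imwrite("pics/w1.png",cv2.resize(im[:,:,::-1],None,fx=1.5,fy=1.5))
R=np.array(m["R"]);print(np.round(m["camera_matrix"]),R.round(3),-R.T@np.array(m["t"]))
print(proj(m,[454,395,190]),proj(m,[454,395,128]))
```

```text
0.1 [176.24521834 494.10960975 195.89775091] [-3.14021613e+00 -2.07684314e-04  2.79879297e+00]
[[274.   0. 261.]
 [  0. 274. 190.]
 [  0.   0.   1.]] [[ 0.336  0.942 -0.   ]
 [ 0.9   -0.321  0.296]
 [ 0.278 -0.1   -0.955]] [100.25854502 520.90181683 384.68537156]
[260.87875553 467.37604727] [260.83839707 407.1712381 ]
```

View pics/w1.png

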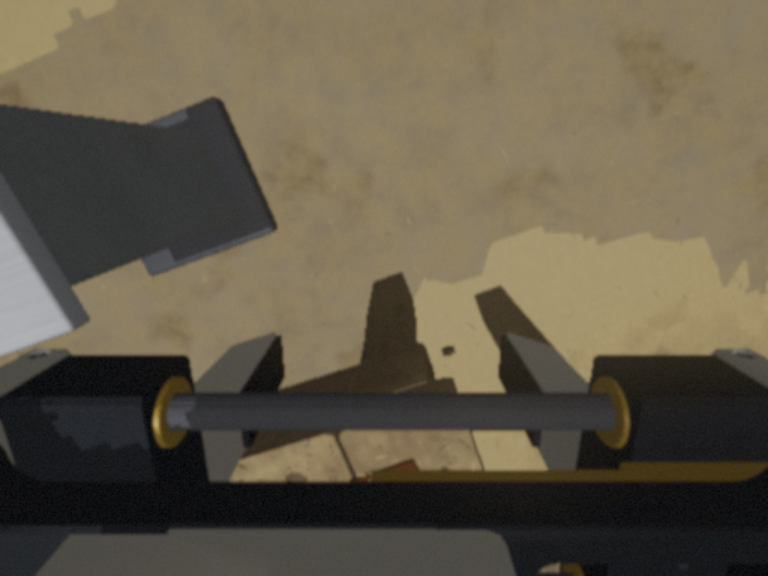

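The wrist camera looks down from about 80 mm behind the tool. This picture shows only floor and cart. Each row needs all six keys, so I'll resend the move.

carry_out(plan=[{"tx":0,"ty":0,"tz":40,"rx":0,"ry":0,"rz":0},{"tx":0,"ty":0,"tz":40,"rx":0,"ry":0,"rz":0},{"tx":20,"ty":-7,"tz":25,"rx":0,"ry":0,"rz":0},{"tx":40,"ty":-14,"tz":0,"rx":0,"ry":0,"rz":0},{"tx":40,"ty":-14,"tz":0,"rx":0,"ry":0,"rz":0},{"tx":40,"ty":-14,"tz":0,"rx":0,"ry":0,"rz":0},{"tx":40,"ty":-14,"tz":0,"rx":0,"ry":0,"rz":0},{"tx":40,"ty":-14,"tz":0,"rx":0,"ry":0,"rz":0},{"tx":40,"ty":-14,"tz":0,"rx":0,"ry":0,"rz":0},{"tx":40,"ty":-14,"tz":0,"rx":0,"ry":0,"rz":0},{"tx":35,"ty":-15,"tz":0,"rx":0,"ry":0,"rz":0},{"tx":0,"ty":0,"tz":0,"rx":0,"ry":0,"rz":0}], gripper=0)

```text
time: 1.35
tool_pos: [515.3, 371.5, 299.5]
tcp_rot: [-3.139, -0.0, 2.794]
contact_force: [-0.7, 0.9, 0.4]
grip_width: 91.8
finger_force: 0.0
```

```bash
cat > w.py <<'E'
from h import *
import sys
o=bot.get_obs();print(o["time"],o["tool_pos"].round(1),o["tcp_rot"].round(4),o["grip_width"])
m=bot.camera_model("wrist");im=bot.capture("wrist");np.save(sys.argv[1]+".npy",m,allow_pickle=True)
cv2.imwrite(f"pics/{sys.argv[1]}.png",cv2.resize(im[:,:,::-1],None,fx=1.5,fy=1.5))
cv2.imwrite(f"{sys.argv[1]}_raw.png",im[:,:,::-1])
R=np.array(m["R"]);print("cam",(-R.T@np.array(m["t"])).round(1))
for X in([454,395,190],[454,395,128],[525,162,119],[540,55,119]):print(X,1.5*proj(m,X))
E
python3 w.py w2
```

```text
1.35 [515.3 371.5 299.5] [-3.1393e+00 -2.0000e-04  2.7936e+00] 91.8092643144946
cam [439.5 398.9 488.3]
[454, 395, 190] [393.15419935 180.12427531]
[454, 395, 128] [392.85047875 176.34419475]
[525, 162, 119] [193.00075271 330.71149087]
[540, 55, 119] [105.91881748 376.71559112]
```

View pics/w2.png

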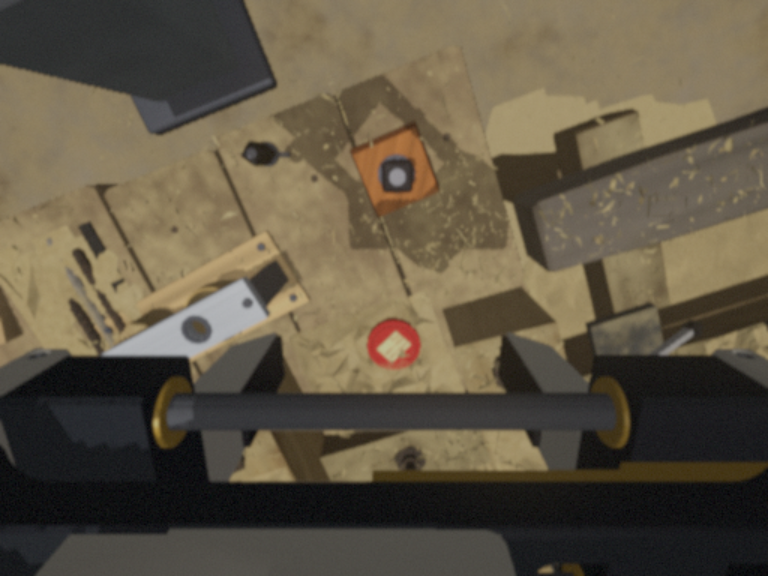

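Wand top is at (397,176) and the stand centre near (395,170). The cup's guide hole is at (197,328), and the small wand at (260,153). I'll enlarge the first two for the axis and handle angle.

Run:
```python
import cv2,numpy as np
a=cv2.imread("w2_raw.png")
f=lambda x,y:cv2.resize(a[y:y+66,x:x+66],None,fx=6,fy=6,interpolation=2)
cv2.imwrite("pics/c2.png",np.hstack([f(230,80),f(100,185)]))
```

```text
(no output)
```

View pics/c2.png

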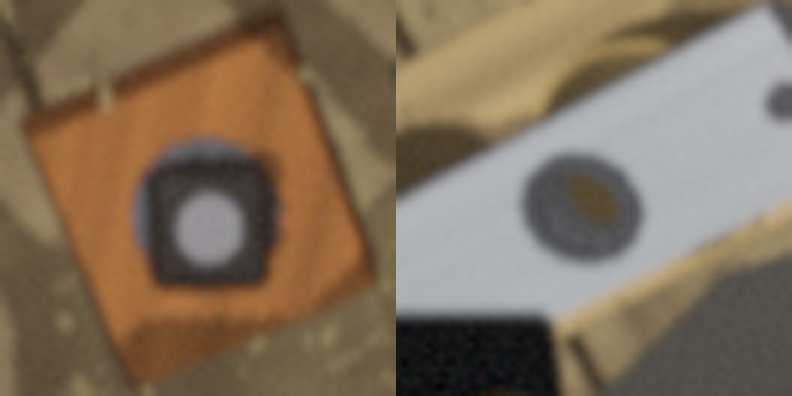

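Run:
```python
from h import *
m=np.load("w2.npy",allow_pickle=True).item()
print("wand",ray(m,264.4,117.7,190),"collar",ray(m,264.0,116.5,133),"hole",ray(m,130.75,218.9,119))
# stand top corners crop px
c=[(25,125),(275,40),(372,265),(135,325)]
for u,v in c:print(ray(m,230+u/6-.42,80+v/6-.42,128).round(1))
```

```text
wand [452.53231447 398.10527914 190.        ] collar [453.48296239 397.96930931 133.        ] hole [523.81266905 166.04949816 119.        ]
[422.5 368.9 128. ]
[424.5 423.4 128. ]
[474.2 428.2 128. ]
[468.7 376.1 128. ]
```

Wand axis is about (453,397), and the handle faces line up with the present tool yaw. I'll go over it and check before descending.

carry_out(plan=[{"tx":-20,"ty":8,"tz":0,"rx":0,"ry":0,"rz":0},{"tx":-20,"ty":8,"tz":0,"rx":0,"ry":0,"rz":0},{"tx":-22,"ty":10,"tz":0,"rx":0,"ry":0,"rz":0},{"tx":0,"ty":0,"tz":-30,"rx":0,"ry":0,"rz":0},{"tx":0,"ty":0,"tz":-30,"rx":0,"ry":0,"rz":0},{"tx":0,"ty":0,"tz":-20,"rx":0,"ry":0,"rz":0},{"tx":0,"ty":0,"tz":0,"rx":0,"ry":0,"rz":0},{"tx":0,"ty":0,"tz":0,"rx":0,"ry":0,"rz":0},{"tx":0,"ty":0,"tz":0,"rx":0,"ry":0,"rz":0}])

```text
time: 2.3
tool_pos: [449.7, 401.2, 223.3]
tcp_rot: [3.139, 0.002, 2.799]
contact_force: [-0.2, 0.1, 0.5]
grip_width: 91.8
finger_force: 0.0
```

```bash
python3 w.py w3
python3 - <<'E'
from plant import bot
for i in range(2):
    bot.capture("wrist"); o=bot.get_obs();print(o["tool_pos"].round(1),o["tcp_rot"].round(4))
E
```

```text
2.3 [449.7 401.2 223.3] [3.1391e+00 1.6000e-03 2.7993e+00] 91.80892040932345
cam [373.1 427.4 411.9]
[454, 395, 190] [383.66709789 314.46184339]
[454, 395, 128] [384.79566997 283.09212851]
[525, 162, 119] [154.91956026 443.78411714]
[540, 55, 119] [ 56.01813745 491.58497514]
[449.9 400.9 223.1] [3.1393e+00 1.5000e-03 2.7989e+00]
[449.8 400.8 222.8] [3.1397e+00 1.2000e-03 2.7988e+00]
```

View pics/w3.png

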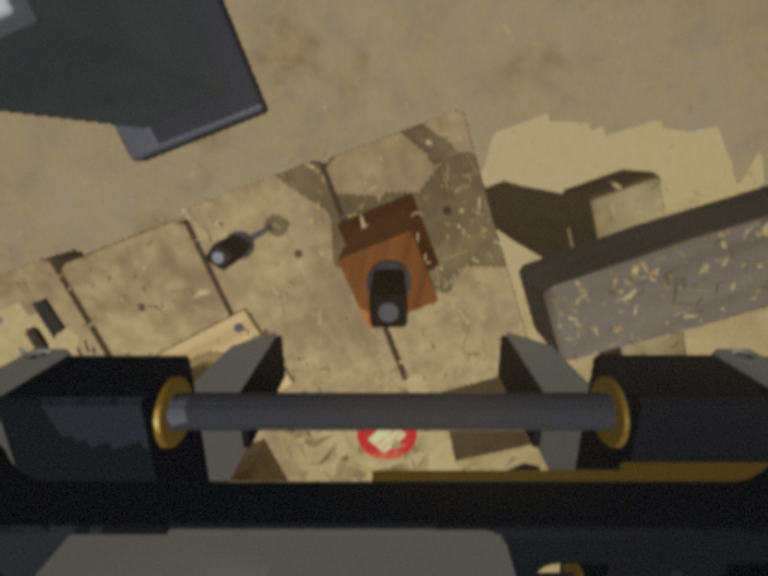

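The handle top is at (388,312), which puts the axis at about (453.5,397.5), matching the first measurement. I'll shift, descend and close.

carry_out(plan=[{"tx":4,"ty":-3,"tz":0,"rx":0,"ry":0,"rz":0},{"tx":0,"ty":0,"tz":-20,"rx":0,"ry":0,"rz":0},{"tx":0,"ty":0,"tz":-20,"rx":0,"ry":0,"rz":0},{"tx":0,"ty":0,"tz":-20,"rx":0,"ry":0,"rz":0},{"tx":0,"ty":0,"tz":-16,"rx":0,"ry":0,"rz":0},{"tx":0,"ty":0,"tz":0,"rx":0,"ry":0,"rz":0},{"tx":0,"ty":0,"tz":0,"rx":0,"ry":0,"rz":0},{"tx":0,"ty":0,"tz":0,"rx":0,"ry":0,"rz":0}])

```text
time: 3.25
tool_pos: [454.2, 397.8, 146.8]
tcp_rot: [3.14, 0.001, 2.799]
contact_force: [-0.6, 0.2, -0.4]
grip_width: 91.8
finger_force: 0.0
```

carry_out(plan=[{"tx":0,"ty":0,"tz":0,"rx":0,"ry":0,"rz":0},{"tx":0,"ty":0,"tz":0,"rx":0,"ry":0,"rz":0},{"tx":0,"ty":0,"tz":0,"rx":0,"ry":0,"rz":0},{"tx":0,"ty":0,"tz":0,"rx":0,"ry":0,"rz":0},{"tx":0,"ty":0,"tz":0,"rx":0,"ry":0,"rz":0},{"tx":0,"ty":0,"tz":0,"rx":0,"ry":0,"rz":0},{"tx":0,"ty":0,"tz":0,"rx":0,"ry":0,"rz":0},{"tx":0,"ty":0,"tz":0,"rx":0,"ry":0,"rz":0},{"tx":0,"ty":0,"tz":0,"rx":0,"ry":0,"rz":0},{"tx":0,"ty":0,"tz":0,"rx":0,"ry":0,"rz":0},{"tx":0,"ty":0,"tz":0,"rx":0,"ry":0,"rz":0},{"tx":0,"ty":0,"tz":0,"rx":0,"ry":0,"rz":0}], gripper=0.9)

```text
time: 4.45
tool_pos: [453.5, 397.5, 145.5]
tcp_rot: [3.141, 0.0, 2.799]
contact_force: [0.1, 0.6, -0.3]
grip_width: 21.7
finger_force: 29.9
```

Gripped: 21.7 mm opening, 30 N. I'll lift straight up 150 mm.

carry_out(plan=[{"tx":0,"ty":0,"tz":8,"rx":0,"ry":0,"rz":0},{"tx":0,"ty":0,"tz":15,"rx":0,"ry":0,"rz":0},{"tx":0,"ty":0,"tz":15,"rx":0,"ry":0,"rz":0},{"tx":0,"ty":0,"tz":15,"rx":0,"ry":0,"rz":0},{"tx":0,"ty":0,"tz":15,"rx":0,"ry":0,"rz":0},{"tx":0,"ty":0,"tz":15,"rx":0,"ry":0,"rz":0},{"tx":0,"ty":0,"tz":15,"rx":0,"ry":0,"rz":0},{"tx":0,"ty":0,"tz":15,"rx":0,"ry":0,"rz":0},{"tx":0,"ty":0,"tz":15,"rx":0,"ry":0,"rz":0},{"tx":0,"ty":0,"tz":15,"rx":0,"ry":0,"rz":0},{"tx":0,"ty":0,"tz":7,"rx":0,"ry":0,"rz":0},{"tx":0,"ty":0,"tz":0,"rx":0,"ry":0,"rz":0}])

```text
time: 5.65
tool_pos: [453.8, 397.7, 296.8]
tcp_rot: [3.14, 0.001, 2.799]
contact_force: [0.7, 0.4, -2.1]
grip_width: 21.7
finger_force: 29.9
```

carry_out(plan=[{"tx":3,"ty":-10,"tz":0,"rx":0,"ry":0,"rz":0},{"tx":6,"ty":-20,"tz":0,"rx":0,"ry":0,"rz":0},{"tx":8,"ty":-28,"tz":0,"rx":0,"ry":0,"rz":0},{"tx":9,"ty":-29,"tz":0,"rx":0,"ry":0,"rz":0},{"tx":9,"ty":-29,"tz":0,"rx":0,"ry":0,"rz":0},{"tx":9,"ty":-29,"tz":0,"rx":0,"ry":0,"rz":0},{"tx":9,"ty":-29,"tz":0,"rx":0,"ry":0,"rz":0},{"tx":8,"ty":-28,"tz":0,"rx":0,"ry":0,"rz":0},{"tx":6,"ty":-20,"tz":0,"rx":0,"ry":0,"rz":0},{"tx":3,"ty":-10,"tz":0,"rx":0,"ry":0,"rz":0},{"tx":0,"ty":0,"tz":0,"rx":0,"ry":0,"rz":0},{"tx":0,"ty":0,"tz":0,"rx":0,"ry":0,"rz":0}])

```text
time: 6.85
tool_pos: [523.1, 165.8, 295.2]
tcp_rot: [3.141, -0.001, 2.799]
contact_force: [0.1, 0.4, -1.0]
grip_width: 21.9
finger_force: 29.9
```

carry_out(plan=[{"tx":0,"ty":0,"tz":-10,"rx":0,"ry":0,"rz":0},{"tx":0,"ty":0,"tz":-15,"rx":0,"ry":0,"rz":0},{"tx":0,"ty":0,"tz":-5,"rx":0,"ry":0,"rz":0},{"tx":0,"ty":0,"tz":0,"rx":0,"ry":0,"rz":0},{"tx":0,"ty":0,"tz":0,"rx":0,"ry":0,"rz":0},{"tx":0,"ty":0,"tz":0,"rx":0,"ry":0,"rz":0},{"tx":0,"ty":0,"tz":0,"rx":0,"ry":0,"rz":0},{"tx":0,"ty":0,"tz":0,"rx":0,"ry":0,"rz":0}])

```text
time: 7.65
tool_pos: [523.6, 165.5, 265.9]
tcp_rot: [3.141, 0.001, 2.799]
contact_force: [1.1, -0.3, 0.1]
grip_width: 21.9
finger_force: 29.9
```

```bash
python3 w.py w4
python3 - <<'E'
from h import *
m=np.load("w4.npy",allow_pickle=True).item();p=bot.get_obs()["tool_pos"]
print("tip",proj(m,p-[0,0,127.5]),"hole",proj(m,[524,165,119]))
a=cv2.imread("w4_raw.png");cv2.imwrite("pics/c4.png",cv2.resize(a[120:270,160:360],None,fx=4,fy=4,interpolation=2))
E
```

```text
7.65 [523.6 165.5 265.9] [3.1411e+00 6.0000e-04 2.7988e+00] 21.881331441433236
cam [447.3 192.  454.6]
[454, 395, 190] [728.52519601  44.01825566]
[454, 395, 128] [660.33483604  66.89568909]
[525, 162, 119] [387.63226405 261.15330231]
[540, 55, 119] [278.58535105 316.72903989]
tip [260.65690564 175.9553885 ] hole [260.39464593 172.59603087]
```

View pics/c4.png

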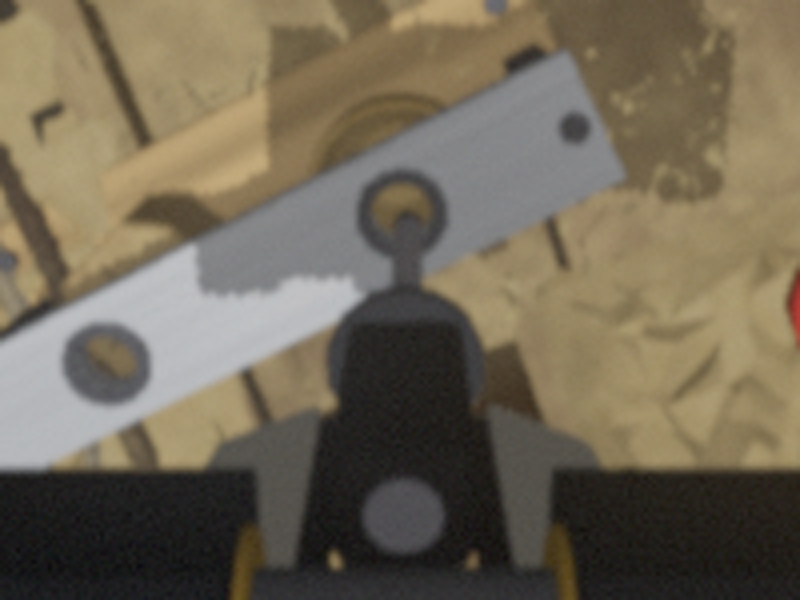

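Ring centre is at crop (402,214) and the tip end at about (407,226), close to the predicted tip. I'll turn these into the offset to go.

Run:
```python
from h import *
m=np.load("w4.npy",allow_pickle=True).item();p=bot.get_obs()["tool_pos"];print(p)
f=lambda u,v:(160+(u+.5)/4-.5,120+(v+.5)/4-.5)
h=ray(m,*f(402,214),119);t=ray(m,*f(407,226),p[2]-127.5);print("hole",h,"tip",t,"go",h-t)
# numeric ring: dark pixels near predicted ring on aluminium
a=cv2.resize(cv2.imread("w4_raw.png")[120:270,160:360],None,fx=4,fy=4,interpolation=2)
g=cv2.GaussianBlur(cv2.cvtColor(a,cv2.COLOR_BGR2GRAY),(5,5),0).astype(float)
# radial scan: strongest bright->dark edge seen from outside
P=[]
for th in np.radians(np.arange(0,360,5)):
    if 40<np.degrees(th)<130: continue
    r=np.arange(34,58,.5);v=cv2.remap(g.astype(np.float32),(402+r*np.cos(th)).astype(np.float32)[None],(214+r*np.sin(th)).astype(np.float32)[None],1)[0]
    k=np.argmax(np.gradient(v));P.append((402+r[k]*np.cos(th),214+r[k]*np.sin(th)))
e=cv2.fitEllipse(np.array(P,np.float32));print(e)
# ring outer top at z=119 -> hole
print(ray(m,*f(*e[0]),119))
# shaft sides per row
for y in(235,245,255,265,275):
    d=np.gradient(g[y,375:440]);print(y,375+np.argmin(d),375+np.argmax(d))
for x in(404,407,410):print(x,[int(q) for q in g[185:240:4,x]])
```

```text
[523.56402327 165.46816886 265.81379103]
hole [524.53028897 164.44987392 119.        ] tip [524.04811673 166.20396761 138.31379103] go [  0.48217224  -1.75409369 -19.31379103]
((402.0063781738281, 213.94931030273438), (89.62059783935547, 90.39249420166016), 75.98725128173828)
[524.51551501 164.45728736 119.        ]
235 428 439
245 376 434
255 380 421
265 390 422
275 392 421
404 [94, 108, 112, 112, 109, 99, 82, 65, 61, 70, 73, 76, 76, 76]
407 [94, 107, 113, 113, 106, 97, 80, 64, 63, 71, 75, 76, 76, 78]
410 [92, 105, 112, 111, 103, 96, 82, 68, 67, 73, 76, 75, 77, 78]
```

I'll shift by (0.5,-1.5), lower to just above the ring and take a last look.

carry_out(plan=[{"tx":0.5,"ty":-1.5,"tz":0,"rx":0,"ry":0,"rz":0},{"tx":0,"ty":0,"tz":-7,"rx":0,"ry":0,"rz":0},{"tx":0,"ty":0,"tz":-7,"rx":0,"ry":0,"rz":0},{"tx":0,"ty":0,"tz":0,"rx":0,"ry":0,"rz":0},{"tx":0,"ty":0,"tz":0,"rx":0,"ry":0,"rz":0},{"tx":0,"ty":0,"tz":0,"rx":0,"ry":0,"rz":0},{"tx":0,"ty":0,"tz":0,"rx":0,"ry":0,"rz":0},{"tx":0,"ty":0,"tz":0,"rx":0,"ry":0,"rz":0}])

```text
time: 8.5
tool_pos: [524.1, 164.0, 251.7]
tcp_rot: [3.141, 0.0, 2.799]
contact_force: [0.1, -0.2, -1.5]
grip_width: 21.5
finger_force: 29.9
```

```bash
python3 w.py w5
python3 - <<'E'
from h import *
m=np.load("w5.npy",allow_pickle=True).item();p=bot.get_obs()["tool_pos"];print(p)
print("tip",proj(m,p-[0,0,127.5]),"hole",proj(m,[524.5,164.4,119]))
a=cv2.imread("w5_raw.png");cv2.imwrite("pics/c5.png",cv2.resize(a[145:205,220:300],None,fx=10,fy=10,interpolation=2))
E
```

```text
8.5 [524.1 164.  251.7] [3.1413e+00 4.0000e-04 2.7989e+00] 21.510429654549526
cam [447.8 190.6 440.5]
[454, 395, 190] [751.99313941  35.19818255]
[454, 395, 128] [675.49385046  61.09085955]
[525, 162, 119] [389.09951101 264.31208773]
[540, 55, 119] [275.6447861  321.95935387]
[524.03533398 164.01777902 251.70717777]
tip [260.70955951 176.0007505 ] hole [261.12801097 175.1832136 ]
```

View pics/c5.png

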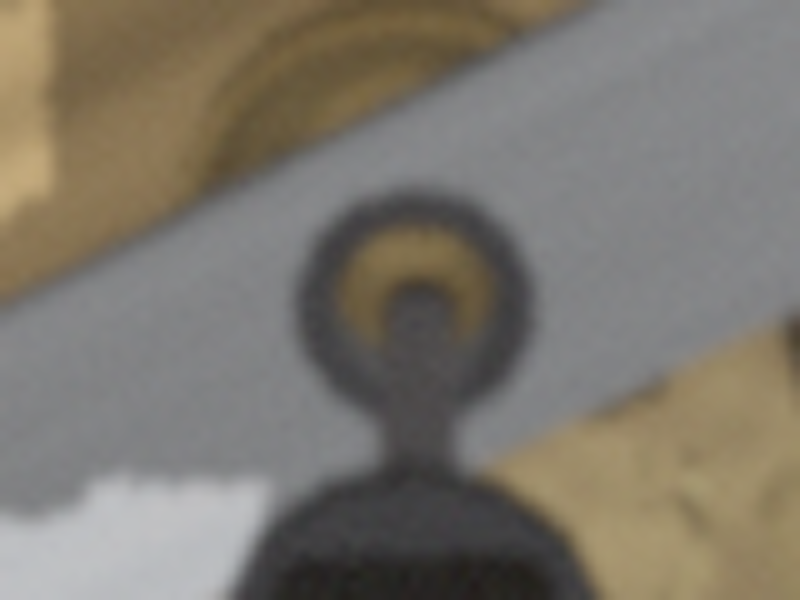

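Ring centre is at (416,305) and the tip at (421,315). After parallax the tip is within about 0.5 mm of the axis. I'll nudge 0.5 mm and lower 75 mm in two stages.

carry_out(plan=[{"tx":0,"ty":-0.5,"tz":0,"rx":0,"ry":0,"rz":0},{"tx":0,"ty":0,"tz":0,"rx":0,"ry":0,"rz":0},{"tx":0,"ty":0,"tz":-4,"rx":0,"ry":0,"rz":0},{"tx":0,"ty":0,"tz":-5,"rx":0,"ry":0,"rz":0},{"tx":0,"ty":0,"tz":-5,"rx":0,"ry":0,"rz":0},{"tx":0,"ty":0,"tz":-5,"rx":0,"ry":0,"rz":0},{"tx":0,"ty":0,"tz":-5,"rx":0,"ry":0,"rz":0},{"tx":0,"ty":0,"tz":-5,"rx":0,"ry":0,"rz":0},{"tx":0,"ty":0,"tz":-5,"rx":0,"ry":0,"rz":0},{"tx":0,"ty":0,"tz":-1,"rx":0,"ry":0,"rz":0},{"tx":0,"ty":0,"tz":0,"rx":0,"ry":0,"rz":0}])

```text
time: 9.65
tool_pos: [523.9, 163.5, 216.4]
tcp_rot: [-3.142, -0.0, 2.799]
contact_force: [0.7, -0.9, -1.2]
grip_width: 21.5
finger_force: 29.9
```

carry_out(plan=[{"tx":0,"ty":0,"tz":-4,"rx":0,"ry":0,"rz":0},{"tx":0,"ty":0,"tz":-5,"rx":0,"ry":0,"rz":0},{"tx":0,"ty":0,"tz":-5,"rx":0,"ry":0,"rz":0},{"tx":0,"ty":0,"tz":-5,"rx":0,"ry":0,"rz":0},{"tx":0,"ty":0,"tz":-5,"rx":0,"ry":0,"rz":0},{"tx":0,"ty":0,"tz":-5,"rx":0,"ry":0,"rz":0},{"tx":0,"ty":0,"tz":-5,"rx":0,"ry":0,"rz":0},{"tx":0,"ty":0,"tz":-4,"rx":0,"ry":0,"rz":0},{"tx":0,"ty":0,"tz":-2,"rx":0,"ry":0,"rz":0},{"tx":0,"ty":0,"tz":0,"rx":0,"ry":0,"rz":0},{"tx":0,"ty":0,"tz":0,"rx":0,"ry":0,"rz":0},{"tx":0,"ty":0,"tz":0,"rx":0,"ry":0,"rz":0}])

```text
time: 10.85
tool_pos: [524.1, 163.5, 176.8]
tcp_rot: [3.141, 0.001, 2.799]
contact_force: [0.0, -2.0, -0.9]
grip_width: 22.0
finger_force: 29.9
```

carry_out(plan=[{"tx":0,"ty":0,"tz":0,"rx":0,"ry":0,"rz":0},{"tx":0,"ty":0,"tz":0,"rx":0,"ry":0,"rz":0},{"tx":0,"ty":0,"tz":0,"rx":0,"ry":0,"rz":0},{"tx":0,"ty":0,"tz":0,"rx":0,"ry":0,"rz":0},{"tx":0,"ty":0,"tz":0,"rx":0,"ry":0,"rz":0},{"tx":0,"ty":0,"tz":0,"rx":0,"ry":0,"rz":0},{"tx":0,"ty":0,"tz":0,"rx":0,"ry":0,"rz":0},{"tx":0,"ty":0,"tz":0,"rx":0,"ry":0,"rz":0}])

```text
time: 11.65
tool_pos: [524.0, 163.5, 176.5]
tcp_rot: [3.141, 0.0, 2.799]
contact_force: [-1.0, -0.2, -0.8]
grip_width: 22.0
finger_force: 29.9
```

```bash
python3 -c "
from plant import bot
print(bot.close_job())"
```

```text
the job is handed in; nothing more can be done
None
```

I handed the job in at about 11.7 s with the wand held still and upright in the gripper. The tip is through the guide hole over the cup, about 27 mm below the rim and, from the last look just above the ring, about 0.5 mm off centre. No picture was taken after lowering, and the hand-in gave no verdict.

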